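# Load the carved block and hold the paper clamp open

## Robot

A 6-joint arm with a two-finger parallel gripper is mounted at the origin on the work surface. World frame = base frame: x ahead of the robot, y to its left, z up, the work surface at z = 0. Lengths are in mm, angles in degrees, forces in N, time in s.
With the tool pointing down it reaches from about 275 to 775 mm from the base axis. Payload 14.6 kg.
Tool frame: the origin (TCP) lies at the very end of the fingers, on their centre line; the grasp point (between the pads) lies 19 mm behind it; z points along the fingers, y is the line along which they close (so a half turn about z gives the same grasp; the last joint's range is limited). The gripper opens to 85 mm and grips with 20 to 120 N. Pads are 22 mm wide; open, the fingers measure 114 mm over their backs; the gripper's body (76 mm by 85 mm) begins 54 mm behind the grasp point. The pads swing forward as they close: fully open they stand 13 mm farther back than shut.
Start: joints at [64.211, 15.075, -2.767, 72.158, 0, 81.102], TCP at [152.542, 502.354, 231.278] pointing down, gripper open.
Joint ranges: [-151.79, 151.79], [-50.71, 97.33], [-67.44, 78.34], [-121.81, 120.89], [-77.56, 73.72], [-180, 180]. Speed limits (degrees/s): [108.29, 108.29, 147.25, 159.86, 180, 180].

## Interface

Orientations are given as [roll, pitch, yaw] about the fixed x, y, z axes, in that order (R = Rz(yaw) Ry(pitch) Rx(roll)).
In Python, from bench import bot gives the robot as it stands. Calls block until the motion is done:
- bot.goto(position, orientation): joint-space move of the TCP to a pose.
- bot.servo_line(position, rotation=None, v=150, contact_N=None): straight line of the TCP; rotation=None keeps the orientation; v is the mean speed in mm/s. With contact_N (N) it stops when the force on the tool has changed by that much, and returns True; else False.
- bot.move_j(angles): joint-space move.
- bot.gripper_to(opening, newtons=None): opening from 0.0 (shut) to 1.0 (fully open); newtons is the grip in N (None keeps the last); returns when the fingers have stopped.
- bot.hold(seconds).
- bot.inverse_kinematics(position, orientation): joint angles nearest the present ones, or None.
- bot.get_obs(): the state.
- bot.grab_frame(name): name is "side" or "top"; returns the picture (420x560x3 uint8, blue, green, red); there is no depth.
- bot.camera_info(name): a dict with "fx", "fy", "cx", "cy" (pixels), "cam_to_world" (4x4, takes a point from camera to world coordinates). Camera axes: x right, y down, z forward; pixel columns grow to the right and rows downward; lengths in mm; the calibration is good to about 2 mm. A picture is of the moment at which its call begins. camera_info takes no time and is no camera call.
A pose or a line that the arm cannot do raises bot.PlanningError and nothing moves.
- bot.close_job(): hands the job in; it is judged then, once.
The state is a dict: "clock": time; "joint_positions": joint angles; "qd": joint speeds; "joint_torque": joint torques, N m; "position": TCP position; "eef_rot": TCP orientation; "force": force on the tool from outside, world axes, zero at the start; "wrist_torque": the same for the moment, N m; "width": opening from 0.0 (shut) to 1.0 (fully open); "finger_force": force on a finger pad.
Only numpy, scipy, OpenCV 4.12 (cv2) and the standard library are available. Lean on these libraries where they do the work, as an engineer would, in place of code of your own. Each camera call takes 0.05 s, during which the arm holds its last target. There are 200 camera calls.

## Task

Get the print registration bed ready for a sheet of paper: first pick up the carved woodblock and lower its holed backplate over the two locating pins on the bed, all the way down flush, before letting go of it (either way round will do). Then take the red tab of the spring latch on the green clamp arm, pull it sideways until the latch is clear of the ball stud, and lift the arm's free end at least 7 cm; finish while still holding the arm raised and still, so the paper can be slipped under it. Leave the block seated, and do not disturb the gouge, the ink jar or the brayer.

Things in the scene. Friction and masses are not known exactly. Their poses are not given: they have to be found in the camera images.
- bed: the registration bed, fixed: a plywood board 340 (x) x 270 (y) x 18 mm (z). Origin: centre of its underside, on the work surface; z up. On its +y half stand the two locating pins, along its -y edge lies the green clamp arm.
- seat (a point): point on the bed's top face (18 mm above the work surface), midway between the two locating pins; axes as the bed's. Steel pins at x = +-63 mm from it, 10 mm in diameter, 19 mm tall, tapered over the top 5 mm. The block's origin belongs here, its x along the bed's x (either way round). The clamp arm's centre line is 135 mm away towards the bed's -y.
- block: loose carved woodblock, pink inked face, on an aluminium backplate; 0.22-0.45 kg. Origin: centre of the backplate's underside; x along its length, z up. Backplate 150 x 50 x 6 mm with two 13 mm through holes on the centre line at x = +-63 mm. The wood on it, centred, is 96 (x) x 56 (y) x 20 mm, top 26 mm above the origin: grip it across the 56 mm.
- clamp (a joint): angle (rad) of the green clamp arm (the tongue) about its hinge; 0 lowered over the ball stud, grows as its free end rises, to 0.9. About 0.5 kg, falls back by itself if let go (about 2.5 N to lift at the tab). It cannot rise while the latch is home. 7 cm of lift at the tab is 0.29 rad.
- clamp_hinge (a point): centre of the arm's hinge, at the far end of the bed, 68 mm above the work surface, fixed; the hinge axis is the bed's y. The arm reaches 245 mm from here towards the bed's -x, where its coupler (46 x 46 mm, top 73 mm above the work surface when lowered) sits over the ball.
- ball (a point): centre of the brass ball (22 mm in diameter) of the ball stud, fixed to the bed under the coupler, 52 mm above the work surface; under the ball is a collar 26 mm in diameter that the latch catches.
- latch (a joint): travel (m) of the spring latch in the arm, 0 home (caught under the collar), grows as its red tab is pulled towards the bed's -y, stop at 0.016. Clear of the collar from about 0.008. The spring pulls it home: about 4 N at home, 10 N at the stop.
- latch_grip (a point): grip point on the latch's upright red tab above the coupler; moves with latch and arm; 108 mm above the work surface when lowered. The tab is 24 mm (bed x) x 12 mm (bed y, the direction of the pull); its top is 13 mm above this point, its foot (a steel slide on the coupler) 29 mm below. Grip it across the 12 mm from above.
- gouge: bystander: wood-handled gouge, 195 mm long, 24 mm thick; origin under its length's middle, x along it to the blade.
- ink_jar: bystander: red ink jar with a black lid, 60 mm in diameter, 65 mm tall; origin at the centre of its underside.
- brayer: bystander: ink roller, 165 mm long (x, the roller to +x), 100 mm wide, 40 mm tall; origin on the underside, between handle and roller.

How it is judged:
By the outcome, as a careful person would: the job done as asked, in the order asked, and still so for the second after the job is handed in, while the arm keeps its last pose, push and grip.
It also fails if it takes over 54 s, if anything falls off the work surface, if the arm or the gripper's body presses on something with over 40 N, if the wrist force passes 120 N, or if a joint passes its speed limit or range.

## Working session

There is one attempt and no reset: what is moved stays moved. The work goes in short steps, each a Python script; the robot and the scene stay as the last script left them, time stands still between calls to the robot, and variables do not carry over. Pictures are saved under pics/ and viewed, at most 10 in all, crops included, and the job is handed in when it is done.

```bash
mkdir -p pics; ls; python3 - <<'E'
from bench import bot
import cv2,numpy as np
for n in("top","side"):
    cv2.imwrite(f"pics/{n}0.png",bot.grab_frame(n)); c=bot.camera_info(n); print(n,c["fx"],c["fy"],c["cx"],c["cy"]);print(np.round(c["cam_to_world"],3))
o=bot.get_obs();print(o)
E
```

```text
bench.py
pics
top 422.90641793506927 422.90641793506927 279.0339068090381 204.86490451949174
[[-6.000000e-03 -9.890000e-01  1.510000e-01  3.786340e+02]
 [-1.000000e+00  5.000000e-03 -5.000000e-03  4.244200e+01]
 [ 5.000000e-03 -1.510000e-01 -9.890000e-01  1.431027e+03]
 [ 0.000000e+00  0.000000e+00  0.000000e+00  1.000000e+00]]
side 458.26551056991127 458.26551056991127 279.2536512923254 215.011460492157
[[ 9.65000e-01 -1.41000e-01  2.19000e-01  2.49083e+02]
 [-2.60000e-01 -5.73000e-01  7.77000e-01 -1.15461e+03]
 [ 1.60000e-02 -8.07000e-01 -5.90000e-01  9.82756e+02]
 [ 0.00000e+00  0.00000e+00  0.00000e+00  1.00000e+00]]
{'clock': 0.1, 'joint_positions': array([ 6.42121134e+01,  1.50967067e+01, -2.79917852e+00,  7.21592203e+01,
        1.02515842e-03,  8.11015950e+01]), 'qd': array([-0.09369186,  0.05300064,  0.07504857, -0.04077282,  0.1178582 ,
       -0.02858653]), 'joint_torque': array([ 3.38763413e-03, -6.38578820e+01,  3.85062289e+01,  9.99092212e-03,
       -1.02381925e-04, -2.08527399e-05]), 'position': array([152.42237546, 502.13194688, 230.87371659]), 'eef_rot': array([-1.79945716e+02, -9.53670077e-03,  1.63110513e+02]), 'force': array([0.01031572, 0.14151589, 0.33765473]), 'wrist_torque': array([ 0.05289611,  0.04354204, -0.04095637]), 'finger_force': 0.0, 'width': 1.0002120872755125}
```

View pics/top0.png

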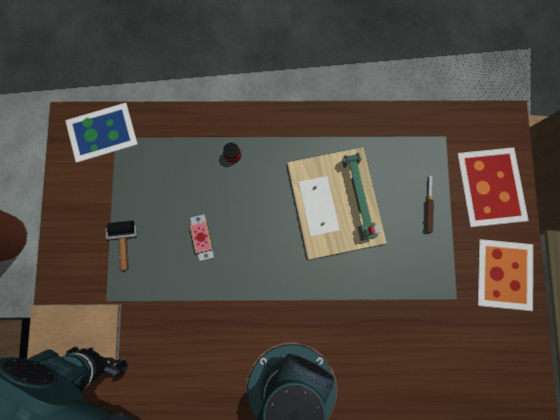

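View pics/side0.png

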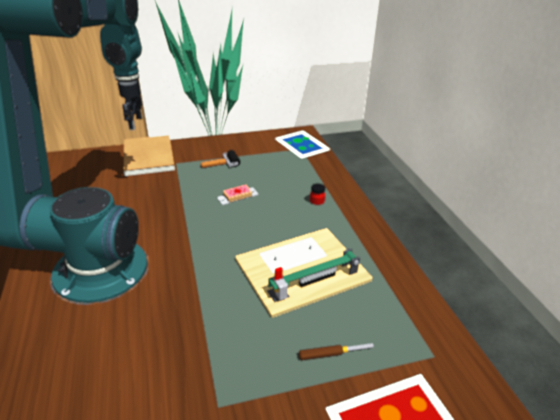

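The top view shows the block at about (201,237), the bed from (288,150) to (385,255) with pins at about (314,188) and (322,224). The red tab is at about (373,229), with the hinge at the top (350,160), the gouge on the right, the jar at (232,152) and the brayer at the left. The side view agrees. I'll zoom in to measure.

```bash
python3 - <<'E'
import cv2
t=cv2.imread("pics/top0.png"); s=cv2.imread("pics/side0.png")
a=cv2.resize(t[140:265,280:395],None,fx=4.5,fy=4.5,interpolation=cv2.INTER_CUBIC)
b=cv2.resize(t[205:270,180:225],None,fx=5,fy=5,interpolation=cv2.INTER_CUBIC)
b=cv2.copyMakeBorder(b,0,a.shape[0]-b.shape[0],0,0,cv2.BORDER_CONSTANT)
o=cv2.hconcat([a,b]);print(o.shape,a.shape);cv2.imwrite("pics/z0.png",o)
c=cv2.resize(s[170:320,210:390],None,fx=4,fy=4,interpolation=cv2.INTER_CUBIC);cv2.imwrite("pics/z1.png",c)
E
```

```text
(562, 743, 3) (562, 518, 3)
```

View pics/z0.png

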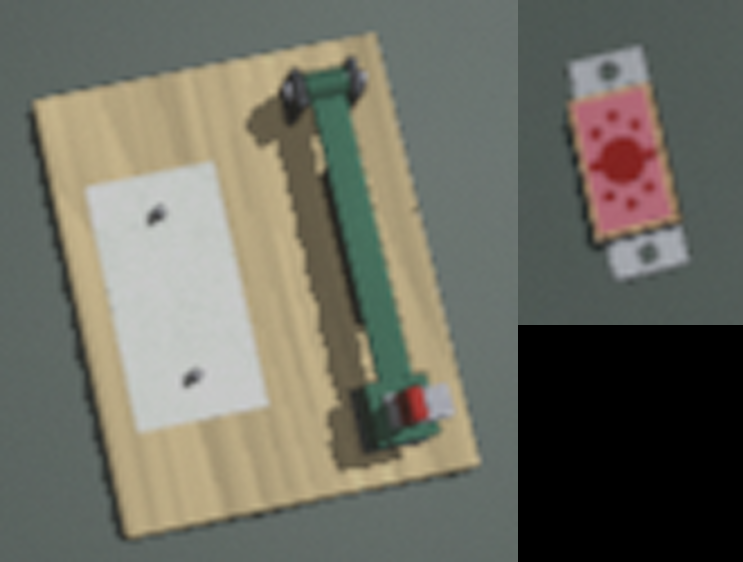

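View pics/z1.png

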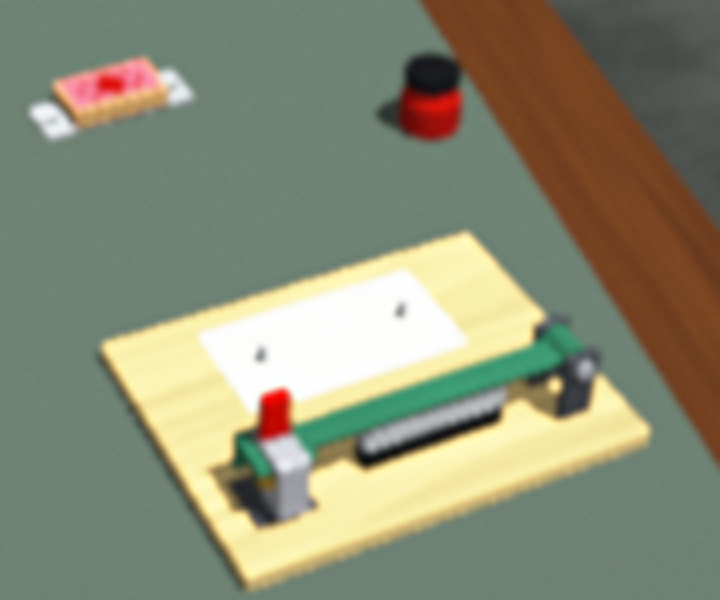

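The zoomed top view shows the bed corners at (34,101), (377,34), (480,464) and (127,538), pins at about (156,214) and (192,377), and tab at (414,404). The block's holes are at (609,71) and (648,253). The zoomed side view has bed corners at (102,345), (468,232), (650,433) and (248,580), and the tab top centre at (276,393).

```bash
cat > h.py <<'E'
import numpy as np, cv2
from bench import bot
from scipy.optimize import least_squares
def cam(n):
    c=bot.camera_info(n); M=np.linalg.inv(c["cam_to_world"]); K=np.array([[c["fx"],0,c["cx"]],[0,c["fy"],c["cy"]],[0,0,1]]); return M,K
def proj(n,P):
    M,K=cam(n); P=np.atleast_2d(P); q=(M[:3,:3]@P.T).T+M[:3,3]; q=q@K.T; return q[:,:2]/q[:,2:]
def ray(n,uv,z):
    M,K=cam(n); T=np.linalg.inv(M); d=T[:3,:3]@np.linalg.inv(K)@np.r_[uv,1]; o=T[:3,3]; return o+d*(z-o[2])/d[2]
def W(p,L):  # p=x,y,yaw deg
    a=np.radians(p[2]);L=np.atleast_2d(np.array(L,float));return np.c_[p[0]+L[:,0]*np.cos(a)-L[:,1]*np.sin(a),p[1]+L[:,0]*np.sin(a)+L[:,1]*np.cos(a),L[:,2]]
def fit(obs,p0):  # obs: list of (cam, uvs, Ls)
    f=lambda p:np.concatenate([(proj(n,W(p,L))-uv).ravel() for n,uv,L in obs])
    r=least_squares(f,p0,x_scale=[10,10,1]);return r.x,r.fun
E
python3 - <<'E'
from h import *
uz=lambda pts,f,x0,y0:(np.array(pts)+.5)/f-.5+[x0,y0]
t=cv2.imread("pics/top0.png"); s=cv2.imread("pics/side0.png")
def sub(img,p):
    g=cv2.cvtColor(img,cv2.COLOR_BGR2GRAY); return cv2.cornerSubPix(g,np.float32(p).reshape(-1,1,2),(3,3),(-1,-1),(3,30,.01)).reshape(-1,2)
ct=uz([(34,101),(377,34),(480,464),(127,538)],4.5,280,140)
cs=uz([(102,345),(468,232),(650,433),(248,580)],4,210,170)
print(ct,sub(t,ct),cs,sub(s,cs),sep="\n")
L=[(170,135,18),(170,-135,18),(-170,-135,18),(-170,135,18)]
Ls=[(-170,135,18),(170,135,18),(170,-135,18),(-170,-135,18)]
for o in([("top",ct,L)],[("top",sub(t,ct),L)],[("side",cs,Ls)],[("side",sub(s,cs),Ls)]):
    p,r=fit(o,[500,-50,10]);print(np.round(p,2),np.round(r,1))
# pins (mid height ~ z 27)
pt=uz([(156,214),(192,377)],4.5,280,140); ps=uz([(401,311),(261,354)],4,210,170)
for n,q in(("top",pt),("side",ps)):
    a=[ray(n,u,28) for u in q]; print("pins",n,np.round(a,1),np.linalg.norm(a[0]-a[1]))
bh=uz([(609-518,71),(648-518,253)],5,180,205)
a=[ray("top",u,5) for u in bh]; m=(a[0]+a[1])/2;d=a[0]-a[1]; print("block",m,np.linalg.norm(d),np.degrees(np.arctan2(d[1],d[0])))
bs=uz([(54,122),(177,84)],4,210,170)
a=[ray("side",u,5) for u in bs];print(np.round(a,1))
print("tab top",ray("top",uz([(414,404)],4.5,280,140)[0],121),ray("side",uz([(276,393)],4,210,170)[0],121))
E
```

```text
[[287.16666667 162.05555556]
 [363.38888889 147.16666667]
 [386.27777778 242.72222222]
 [307.83333333 259.16666667]]
[[287.0504  162.75752]
 [362.40045 146.5505 ]
 [386.28494 242.64415]
 [307.733   258.586  ]]
[[235.125 255.875]
 [326.625 227.625]
 [372.125 277.875]
 [271.625 314.625]]
[[234.5726  255.92805]
 [326.39633 227.44138]
 [372.39587 276.94043]
 [271.0763  314.91162]]
[ 603.62 -158.43   11.19] [-0.3 -0.4  0.  -0.6  0.4  0.5 -0.2  0.3]
[ 604.14 -157.42   11.52] [-0.7 -0.9  0.4 -0.2  0.4  0.1 -0.1  0.9]
[ 606.16 -161.7    11.23] [-0.5 -0.1  0.   0.3  0.8 -0.4 -0.3 -0. ]
[ 605.5  -160.93   11.42] [-0.2 -0.1 -0.2  0.3  0.2  0.3  0.2 -0.4]
pins top [[ 652.8  -84.5   28. ]
 [ 529.6 -109.    28. ]] 125.52167767995941
pins side [[ 653.8  -92.1   28. ]
 [ 531.2 -115.    28. ]] 124.77568552568007
block [488.53552093 296.03723282   5.        ] 126.16364070431914 13.263644196587483
[[431.7 275.    5. ]
 [558.4 311.5   5. ]]
tab top [ 500.08545679 -252.00752452  121.        ] [ 503.52423849 -257.72415442  121.        ]
```

```bash
python3 - <<'E'
from h import *
for y in(13.3,-166.7):
  for P in([490,295,120],[590,-97,120],[502,-254,120]):
    q=bot.inverse_kinematics(P,[180,0,y]); print(y,P,None if q is None else np.round(q,1))
  q=bot.inverse_kinematics([520,-260,190],(lambda R:[180,20,y])(0));print(q)
yaw=13.3 if False else -166.7
E
```

```text
13.3 [490, 295, 120] [  22.9   22.8   -8.9   58.3    0.  -170.4]
13.3 [590, -97, 120] [-17.1  25.1  -4.9  60.    0.  149.6]
13.3 [502, -254, 120] [-35.1  21.9 -10.3  57.8   0.  131.6]
[-28.19210155  33.53786711  17.7801729   89.49228134 -13.09663407
 140.26871159]
-166.7 [490, 295, 120] [22.9 22.8 -8.9 58.3  0.   9.6]
-166.7 [590, -97, 120] [-17.1  25.1  -4.9  60.    0.  -30.4]
-166.7 [502, -254, 120] [-35.1  21.9 -10.3  57.8   0.  -48.4]
[-42.76682165  12.6308426  -15.93130594  49.95297013  16.48536406
 -54.3976157 ]
```

```bash
python3 - <<'E'
from h import *
bot.gripper_to(1.0,40)
bot.goto([490.5,295,90],[180,0,-166.7])
c=bot.servo_line([490.5,295,-2],v=70,contact_N=8); o=bot.get_obs(); print(c,o["position"],o["force"])
bot.gripper_to(0,50); o=bot.get_obs(); print(o["position"],o["eef_rot"],o["force"],o["width"]*85,o["finger_force"])
for n in("top","side"): cv2.imwrite(f"pics/g_{n}.png",bot.grab_frame(n))
bot.servo_line([490.5,295,100],v=120); o=bot.get_obs(); print(o["force"],o["width"]*85,o["clock"])
E
```

```text
False [490.75379969 295.12590953  -1.59759183] [ 0.11129512  0.98561509 -0.61310391]
[490.67087371 295.41158171  -1.41674139] [ 1.79952537e+02  4.65821909e-02 -1.66687088e+02] [-1.79281974  1.85727048  8.23323921] 55.19059477300884 53.79698932170868
[-0.09850226  0.0879399  -3.43259449] 54.72219038197856 4.825
```

```bash
python3 - <<'E'
from h import *
bot.goto([592,-100,100],[180,0,-168.7])
o=bot.get_obs(); print(o["position"],o["eef_rot"],o["force"],o["width"]*85,o["clock"])
t=bot.grab_frame("top");s=bot.grab_frame("side");cv2.imwrite("pics/h_top.png",t);cv2.imwrite("pics/h_side.png",s)
a=cv2.resize(t[140:265,270:395],None,fx=3.2,fy=3.2,interpolation=cv2.INTER_CUBIC)
b=cv2.resize(s[190:315,230:355],None,fx=3.2,fy=3.2,interpolation=cv2.INTER_CUBIC)
cv2.imwrite("pics/z2.png",cv2.hconcat([a,b]))
E
```

```text
[591.98680763 -98.92883038  99.9644153 ] [ 1.79979499e+02 -6.00385253e-03 -1.68637078e+02] [-0.92239026 -0.59883052 -3.28260934] 54.17048257470419 6.3333
```

View pics/z2.png

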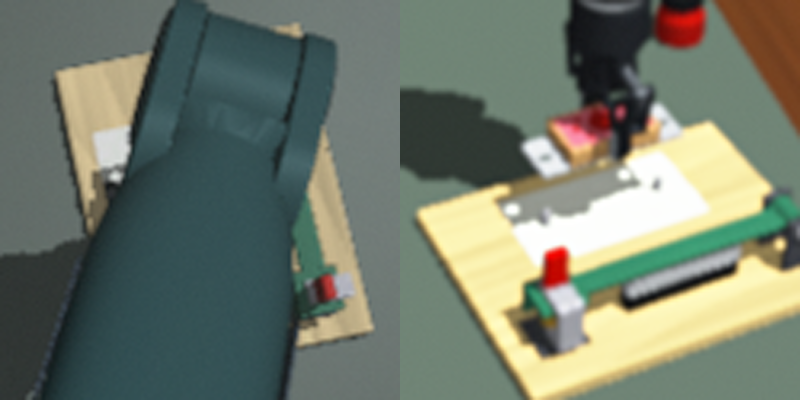

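The block is held level by its wood. The arm hides it in the top view, but the side view shows the block and its left hole at (548,156), with the pins at (545,215) and (657,183). I'll lower it to just above the pins and take a side-view differential.

```bash
python3 - <<'E'
from h import *
bot.servo_line([592,-98.5,44],v=100); bot.hold(0.2)
o=bot.get_obs(); print(o["position"],o["eef_rot"],o["force"],o["clock"])
s=np.mean([bot.grab_frame("side").astype(float) for _ in range(2)],0).astype(np.uint8);cv2.imwrite("pics/l_side.png",s)
g=cv2.imread("pics/g_side.png")
b=cv2.resize(s[215:290,235:335],None,fx=8,fy=8,interpolation=cv2.INTER_CUBIC)
cv2.imwrite("pics/z3.png",b)
E
```

```text
[592.37588336 -98.61972483  44.61868845] [-1.79972039e+02  5.23665329e-02 -1.68699491e+02] [-0.10868596  0.01881507 -2.24276312] 7.3417
```

View pics/z3.png

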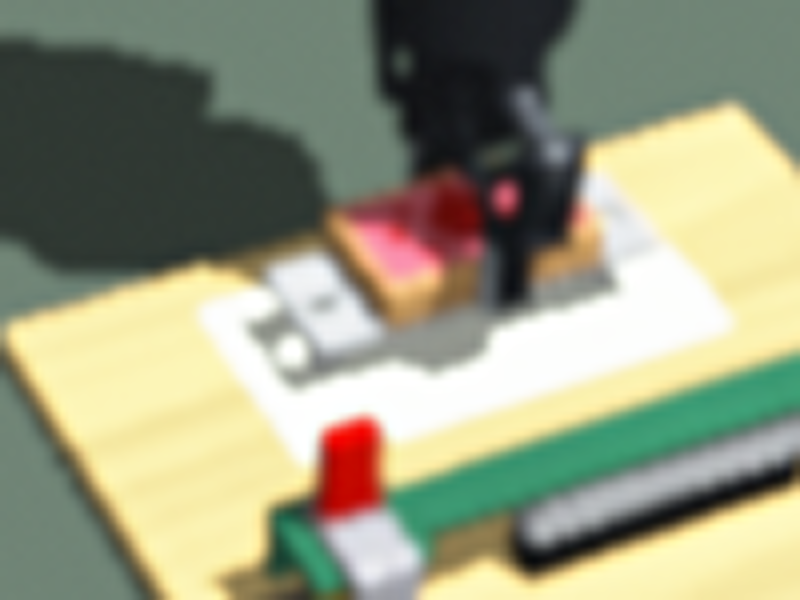

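```bash
python3 - <<'E'
from h import *
uz=lambda pts,f,x0,y0:(np.array(pts)+.5)/f-.5+[x0,y0]
ps=uz([(261,354),(401,311)],4,210,170)
pins=np.array([ray("side",u,27.5) for u in ps]); print(pins, pins.mean(0), np.degrees(np.arctan2(*(pins[1]-pins[0])[1::-1])))
h=ray("side",uz([(325,302)],8,235,215)[0],51)
y=np.radians(11.3);print("hole",h,"-> centre",h[:2]+63*np.r_[np.cos(y),np.sin(y)])
print("expected hole pixel if centred at TCP",(proj("side",W([592.4,-98.6,11.3],[(-63,0,51),(63,0,51)]))-[235,215])*8)
# refine pins: darkness centroid on side0/top0
for n,f,q in(("side","pics/side0.png",ps),("top","pics/top0.png",uz([(192,377),(156,214)],4.5,280,140))):
    g=255-cv2.cvtColor(cv2.imread(f),cv2.COLOR_BGR2GRAY).astype(float)
    for u in q:
        x,yv=np.round(u).astype(int);p=g[yv-5:yv+6,x-5:x+6];p=np.clip(p-np.median(p)-15,0,None);Y,X=np.mgrid[-5:6,-5:6]
        c=np.r_[x+(p*X).sum()/p.sum(),yv+(p*Y).sum()/p.sum()];print(n,u,c,ray(n,c,27.5)); print(p.astype(int)[2:9,2:9]) if n=="side" else 0
E
```

```text
[[ 531.32549813 -114.44174014   27.5       ]
 [ 654.04137281  -91.50493935   27.5       ]] [ 592.68343547 -102.97333974   27.5       ] 10.586984823873824
hole [ 532.16152578 -114.10533952   51.        ] -> centre [ 593.94024927 -101.76073243]
expected hole pixel if centred at TCP [[315.59521343 293.94647394]
 [598.4890069  205.81672254]]
side [274.875 258.125] [274.74280576 258.34892086] [ 530.65867112 -115.3580679    27.5       ]
[[ 0  0  0  0  0  0  0]
 [ 0  0  2 11  0  0  0]
 [ 0  0 30 55 18  0  0]
 [ 0  2 64 80 33  0  0]
 [ 0 13 77 79 30  0  0]
 [ 0  0 26 31  5  0  0]
 [ 0  0  0  0  0  0  0]]
side [309.875 247.375] [309.68577075 247.22529644] [653.68114906 -90.64581735  27.5       ]
[[ 0  0  0  0  0  0  0]
 [ 0  0  1 13  1  0  0]
 [ 0  0 28 58 19  0  0]
 [ 0  4 65 81 25  0  0]
 [ 0 14 73 70 16  0  0]
 [ 0  0 17 21  0  0  0]
 [ 0  0  0  0  0  0  0]]
top [322.27777778 223.38888889] [322.08240535 223.61915367] [ 528.91969209 -108.36859465   27.5       ]
top [314.27777778 187.16666667] [314.12696747 187.54354669] [651.55577626 -84.04763286  27.5       ]
```

```bash
python3 - <<'E'
from h import *
bot.servo_line([591.2,-99.5,42],v=40)
c=bot.servo_line([591.2,-99.5,17],v=25,contact_N=7); o=bot.get_obs(); print(c,o["position"],o["eef_rot"],o["force"],o["wrist_torque"],o["width"]*85,o["clock"])
s=bot.grab_frame("side");cv2.imwrite("pics/i_side.png",s)
E
```

```text
True [591.96972191 -99.20888719  32.86361944] [ 1.79963618e+02  8.52364210e-02 -1.68685851e+02] [ 5.59053425  1.8238153  -3.05735174] [ 0.30822918 -1.0037061  -0.07603585] 54.66215905660512 8.2083
```

```bash
python3 - <<'E'
from h import *
x,y,z=591.2+1.2,-99.5+.5,32.5
f0=np.r_[-.1,0,-2.5]
bot.servo_line([x,y,34],v=40)
for i in range(25):
    bot.servo_line([x,y,z],v=30); o=bot.get_obs(); f=o["force"]-f0
    print(np.round([x,y,z],2),np.round(o["position"],2),np.round(f,1),np.round(o["wrist_torque"],2))
    x+=np.clip(.15*f[0],-.8,.8); y+=np.clip(.15*f[1],-.8,.8)
    if f[2]<8 and np.hypot(*f[:2])<8: z-=2.
    elif f[2]>20: z+=1
    if z<16 : break
print(o["clock"],o["width"]*85)
E
```

```text
[592.4 -99.   32.5] [592.46 -98.92  32.42] [ 2.5  1.4 -1. ] [ 0.27 -0.27  0.06]
[592.78 -98.79  30.5 ] [593.16 -98.66  30.43] [ 4.2  2.7 -2.9] [ 0.44 -1.01 -0.03]
[593.42 -98.38  28.5 ] [593.41 -98.33  28.3 ] [ 4.6  1.  -2.1] [ 0.28 -0.76  0.01]
[594.11 -98.23  26.5 ] [593.64 -98.23  26.19] [-0.6 -0.2 -0.8] [ 0.08 -0.06 -0.  ]
[594.02 -98.26  24.5 ] [593.8  -98.26  24.32] [ 0.2  0.5 -1. ] [-0.06 -0.    0.  ]
[594.04 -98.19  22.5 ] [593.9  -98.14  22.37] [-0.2  0.2 -1. ] [-0.   -0.03 -0.01]
[594.01 -98.16  20.5 ] [593.92 -98.12  20.36] [ 0.7 -0.4 -1.8] [-0.   -0.02 -0.  ]
[594.12 -98.22  18.5 ] [594.02 -98.18  18.37] [ 0.3 -0.4 -0.8] [ 0.01  0.01 -0.02]
[594.15 -98.27  16.5 ] [594.3  -98.3   16.61] [ 0.3 -0.   2.9] [0.06 0.04 0.04]
10.7583 54.51970054622364
```

```bash
python3 - <<'E'
from h import *
c=bot.servo_line([594.15,-98.27,13],v=15,contact_N=12); o=bot.get_obs(); print(c,o["position"],o["force"])
bot.hold(.3); o=bot.get_obs(); print(o["position"],o["force"])
bot.gripper_to(1.0); bot.hold(.2); o=bot.get_obs(); print(o["position"],o["force"],o["width"])
bot.servo_line([594.15,-98.27,150],v=120)
bot.goto([540,150,250],[180,0,-168.7])
t=bot.grab_frame("top");s=bot.grab_frame("side");cv2.imwrite("pics/p_top.png",t);cv2.imwrite("pics/p_side.png",s)
a=cv2.resize(t[140:265,280:395],None,fx=4,fy=4,interpolation=cv2.INTER_CUBIC)[:, :380+80]
b=cv2.resize(s[215:315,235:320],None,fx=4,fy=5,interpolation=cv2.INTER_CUBIC)
cv2.imwrite("pics/z4.png",cv2.hconcat([a,b]));print(a.shape,b.shape,bot.get_obs()["clock"])
E
```

```text
True [594.32262312 -98.30072171  16.59026161] [-1.21198147  0.27013611  9.2100556 ]
[594.33110286 -98.31596101  16.63099377] [-1.4770108   0.44128273  7.75932026]
[593.80008213 -98.14957261  15.8256975 ] [ 0.5386894   0.17217609 -0.11949369] 0.9997872722713607
(500, 460, 3) (500, 340, 3) 14.3083
```

View pics/z4.png

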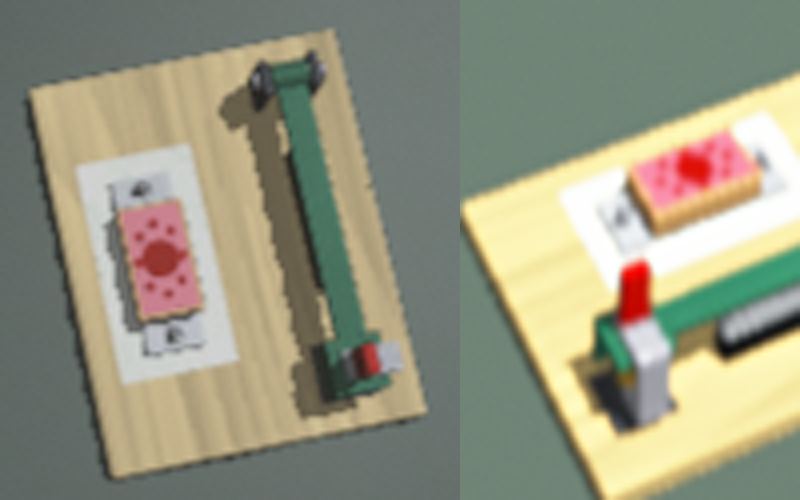

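The block is seated: the backplate is flush inside the white patch, with a pin tip showing in each hole at (140,188) and (175,335). TCP height also matched flush, at 16.6. The tab is at (370,358) in the same picture, about (-118,-135) from the seat in bed axes in both cameras.

```bash
python3 - <<'E'
from h import *
P=[503.5,-254];A=[180,0,-168.7]
bot.gripper_to(0.6,80)
bot.goto([*P,190],A)
c=bot.servo_line([*P,89.5],v=90,contact_N=6); o=bot.get_obs(); print(c,o["position"],o["force"])
bot.gripper_to(0); o=bot.get_obs(); print(o["position"],o["eef_rot"],o["force"],o["wrist_torque"],o["width"]*85,o["finger_force"],o["clock"])
s=bot.grab_frame("side");cv2.imwrite("pics/t_side.png",s);cv2.imwrite("pics/z5.png",cv2.resize(s[195:320,225:375],None,fx=4,fy=4,interpolation=cv2.INTER_CUBIC))
E
```

```text
False [ 503.74665834 -254.15355085   89.98070702] [ 0.03340329  0.60547719 -0.89882238]
[ 503.50939001 -253.60015365   89.85208269] [ 1.79967401e+02  2.80276539e-02 -1.68687701e+02] [-1.97523928  3.60144395  5.69830556] [0.73189356 0.19941764 0.04084264] 10.472026018608593 77.86882281303406 17.9667
```

View pics/z5.png

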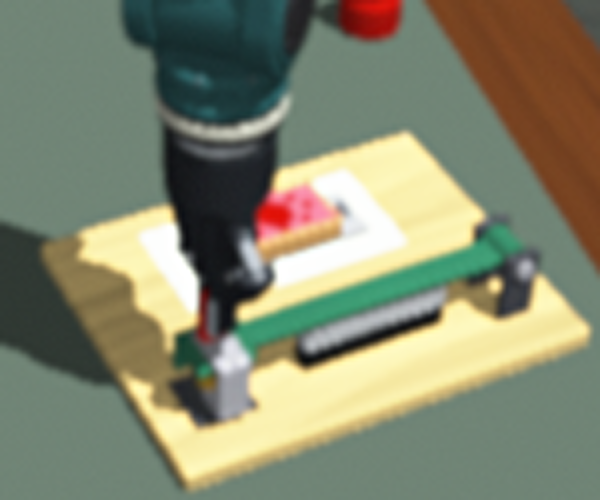

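The tab is between the pads (width 10.5 mm), and the block is still seated. Next I'll pull the latch, then lift along the hinge arc.

```bash
python3 - <<'E'
from h import *
from scipy.spatial.transform import Rotation as R
yw=np.radians(11.3);ex=np.r_[np.cos(yw),np.sin(yw),0];ey=np.r_[-np.sin(yw),np.cos(yw),0]
p=np.r_[503.5,-254,89.5]
def rep(tag):
    o=bot.get_obs();f=o["force"];q=o["position"]
    print(tag,"along ey",round((q-p)@ey,2),"x",round((q-p)@ex,2),"z",round(q[2],1),"F",np.round([f@ex,f@ey,f[2]],1),"T",np.round(o["wrist_torque"],2),"w",round(o["width"]*85,1),round(o["clock"],2)); return f
for d in(4,8,12.5):
    bot.servo_line(p-d*ey,v=25); f=rep(d)
p1=p-12.5*ey; h=p1+245*ex; h[2]=68; R0=R.from_euler("xyz",[180,0,-168.7],degrees=True)
for th in(.02,.05,.1,.16,.22,.28,.34,.38):
    r=R.from_rotvec(ey*th); q=h+r.apply(p1-h); e=(r*R0).as_euler("xyz",degrees=True)
    bot.servo_line(q,e,v=50); f=rep(th)
    if np.linalg.norm(f)>35: print("stop",f);break
for n in("top","side"): cv2.imwrite(f"pics/u_{n}.png",bot.grab_frame(n))
s=cv2.imread("pics/u_side.png");cv2.imwrite("pics/z6.png",cv2.resize(s[150:320,205:385],None,fx=3.5,fy=3.5,interpolation=cv2.INTER_CUBIC))
E
```

```text
4 along ey -3.47 x 0.09 z 89.9 F [-0.6  5.2  7.1] T [ 1.06  0.27 -0.01] w 10.8 18.32
8 along ey -7.27 x 0.09 z 89.9 F [-0.7  7.8  7.6] T [ 1.34  0.28 -0.02] w 10.7 18.63
12.5 along ey -11.54 x 0.08 z 89.8 F [-0.1  8.3  8.7] T [ 1.66  0.29 -0.01] w 10.9 18.97
0.02 along ey -11.02 x 0.45 z 94.1 F [ 1.4  7.5 -3.9] T [ 1.55 -0.21 -0.05] w 10.9 19.22
0.05 along ey -11.0 x 1.35 z 101.3 F [ 0.9  8.1 -2.4] T [ 1.56 -0.25 -0.14] w 11.1 19.52
0.1 along ey -11.0 x 3.32 z 113.4 F [ 0.8  8.5 -2. ] T [ 1.55 -0.17 -0.17] w 10.7 19.92
0.16 along ey -11.05 x 6.49 z 127.8 F [ 0.6  9.2 -1.1] T [ 1.6  -0.17 -0.27] w 10.3 20.36
0.22 along ey -11.09 x 10.52 z 142.0 F [ 0.4  7.8 -2. ] T [ 1.59 -0.19 -0.37] w 11.3 20.8
0.28 along ey -11.16 x 15.43 z 155.9 F [-1.2  7.7 -1. ] T [ 1.52 -0.08 -0.46] w 10.9 21.24
0.34 along ey -11.22 x 21.13 z 169.5 F [-1.5  8.4 -1. ] T [ 1.44 -0.12 -0.55] w 10.8 21.68
0.38 along ey -11.23 x 25.42 z 178.4 F [-1.7  8.7 -0.8] T [ 1.44 -0.04 -0.65] w 10.8 22.03
```

View pics/z6.png

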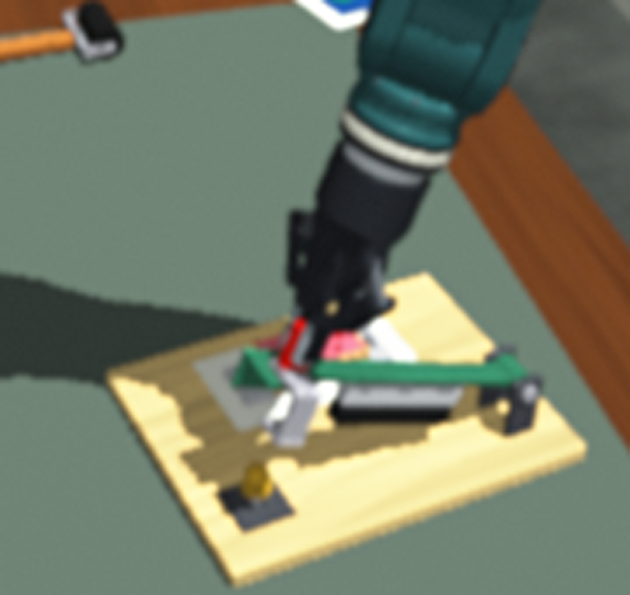

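The clamp arm is clear of the ball at (257,482) and raised about 88 mm at the tab, which the fingers still hold at (292,345). The block's pink face still shows on the bed. I'll let it settle, then hand in.

```bash
python3 - <<'E'
from h import *
bot.hold(1.0); o=bot.get_obs(); print(o["position"],o["force"],o["width"]*85,np.abs(o["qd"]).max(),o["clock"])
assert o["position"][2]>170 and o["width"]*85>9
print(bot.close_job())
E
```

```text
[ 530.5886622  -260.0325089   178.38656203] [-1.26475376  8.5495601  -2.54886186] 10.814436079631738 0.09276374933409023 23.1333
the job is handed in; nothing more can be done
None
```

I handed the job in at 23.1 s: the block is seated flush on both pins, the latch was pulled clear of the ball, and the clamp arm is held still about 88 mm up at the tab. The gouge, jar and brayer were not touched, and the judge's result was not shown to me.

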